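Register a printing plate on its two pins

TASK

Without picking the printing plate up, nudge it sideways across the register board with the fingertips until its two holes drop over the board's two pins and it lies flat on the board. Only push it: do not lift it or tip it up. Leave the tins, jar, mug, roller, spatula and bottle where they are.

Things in the scene. Friction and masses are not known exactly. Their poses are not given: they have to be found in the camera images.
- board: Fixed plywood register board, 12 mm thick. Origin: centre of the plate's seat, at table height; x broadly away from the robot, z up. It spans x -175 to +155, y -170 to +170 mm. Two steel pins at x -60, y -50 and +50 mm. Thin black lines at x -80, +80 and y -90, +90 mm run on to the margins and cross at the seat's corners: when the plate is home its edges lie on them.
- pin0 (a point): Tip of the register pin on the board's -y side. Pin: steel, 10 mm diameter, stands 8 mm above the board's top, upper 3 mm tapered to 6 mm diameter. At the start the plate lies on top of both pins and hides them from above.
- pin1 (a point): Tip of the register pin on the board's +y side, same as pin0.
- plate: Loose aluminium plate 160 (x) x 180 (y) x 5 mm, 0.4 kg, flat brown lino shapes on top. Origin: centre of underside; axes as the board's when home. Starts 22-42 mm too near the robot (board -x), up to 28 mm off in y, turned up to 0.15 rad, resting on the pin tips and its +x edge, -x edge 9-13 mm up. Slides when an edge is pushed; drops flat over the pins, which then stop it.
- hole0 (a point): Centre, at the plate's underside, of the 14 mm round hole at x = -60, y = -50 mm on the plate; belongs over pin0.
- hole1 (a point): Centre, at the plate's underside, of the 14 mm round hole at x = -60, y = +50 mm on the plate; belongs over pin1.
- small_tin: Bystander: small metal tin, 38 mm diameter, 28 mm high, standing on the board's +x margin, about 122 mm from the seat's centre. Origin: centre of its underside.
- ink_tin: Bystander: dark ink tin, 70 mm diameter, 50 mm high, on the table on the -y side of the board. Origin: centre of its underside.
- jar: Bystander: glass jar, 66 mm diameter, 90 mm high, on the table on the -y side of the board. Origin: centre of its underside.
- mug: Bystander: white mug, 76 mm diameter, 85 mm high, on the table on the +y side. Origin: centre of its underside.
- brayer: Bystander: ink roller, black roller 36 mm diameter and 100 mm long, wooden handle towards -x, about 160 mm long in all, lying on the table on the +y side. Origin: under the roller's centre, at table height.
- palette_knife: Bystander: spatula with a wooden handle, 280 mm long, lying on the table on the -y side. Origin: under its middle.
- oil_bottle: Bystander: clear plastic bottle, 60 mm diameter, 170 mm high, on the table on the -y side. Origin: centre of its underside.
Not all that is in view belongs to the job. Of the things like the plate, leave any that is pink or turquoise; of the rest the larger one is meant.

How it is judged:
By the outcome, as a careful person would: the job done as asked, in the order asked, and still so for the second after the job is handed in, with the robot touching nothing.
It also fails if it takes over 72 s, if anything falls off the work surface, if the arm or the gripper's body presses on something with over 40 N, if the wrist force passes 120 N, or if a joint passes its speed limit or range.

ROBOT

A 6-joint arm with a two-finger parallel gripper is mounted at the origin on the work surface. World frame = base frame: x ahead of the robot, y to its left, z up, the work surface at z = 0. Lengths are in mm, angles in degrees, forces in N, time in s.
With the tool pointing down it reaches from about 350 to 850 mm from the base axis. Payload 8.1 kg.
Tool frame: the origin (TCP) lies at the very end of the fingers, on their centre line; the grasp point (between the pads) lies 19 mm behind it; z points along the fingers, y is the line along which they close (so a half turn about z gives the same grasp; the last joint's range is limited). The gripper opens to 85 mm and grips with 20 to 120 N. Pads are 22 mm wide; open, the fingers measure 114 mm over their backs; the gripper's body (76 mm by 85 mm) begins 54 mm behind the grasp point. The pads swing forward as they close: fully open they stand 13 mm farther back than shut.
Start: joints at [67.242, 7.471, 85.268, -0, 87.261, -4.893], TCP at [184.042, 571.081, 231.292] pointing down, gripper open.
Joint ranges: [-169.43, 169.43], [-51.17, 129.36], [1.28, 143.12], [-76.62, 256.62], [0, 156.53], [-152.29, 152.29]. Speed limits (degrees/s): [136.94, 136.94, 159.86, 180, 180, 180].

INTERFACE

Orientations are given as [roll, pitch, yaw] about the fixed x, y, z axes, in that order (R = Rz(yaw) Ry(pitch) Rx(roll)).
In Python, from bench import sense, eyes, job, models gives the robot as it stands. The module is installed in compiled form; this text tells all that it offers.
- The arm moves only by the tool apply_moves, never from a script. Its argument "rows" is a list of rows, each a list of 6 numbers: the shift along the tool's x, y, z in mm, then the turn, a rotation vector about the tool's x, y, z in rad. In form: [[dx, dy, dz, rx, ry, rz], ...]. A call has exactly 5 rows; each row shifts and turns the commanded pose from where the row before left it, along the tool's axes as they then stand; what a row does not reach is not made up. A row lasts 1/8 s, in which the tool goes at most 62.5 mm and 10.7 degrees, less where a joint would pass 70% of its speed; a pose out of reach is approached as far as the arm can. A call is refused whole if a number of a shift passes 62.5 or a number of a turn 0.188, either way. A call with a gripper value outside its range is refused whole. "fingers" is the finger opening in mm, from 0 to 85.4, set as the call begins (left out, the last holds). The fingers move at their own pace and stop on an object; "grip_force" is the grip in N (left out, the last holds). Time passes only in rows, so rows that do not move let the fingers close, or fill a call up. It gives the time, the measured TCP pose, the force, the opening and the grip force at its end, in the units of the state.
- sense(): the state, without advancing time (a new reading comes with each control period).
- eyes.snapshot(name): name is "scene" or "top"; returns (picture, depth): 480x640x3 uint8, red, green, blue; 480x640 float32, mm along the optical axis (not along the pixel's ray), 0 where there is no reading.
- eyes.get_calibration(name): a dict with "intrinsics" (3x3 intrinsics, pixels), "R" (3x3) and "t" (3): a world point X has camera coordinates R X + t. Camera axes: x right, y down, z forward; pixel columns grow to the right and rows downward; lengths in mm; the calibration is good to about 2 mm. A picture is of the moment at which its call begins. get_calibration takes no time and is no camera call.
- job.hand_in(): hands the job in; it is judged then, once.
Trained networks look in the newest picture that a camera, given by its name, has taken for a name from the list of things; names that differ only in an ending like _2 or _b are one class to them, and where a whole thing is asked for, a point or a joint stands for the part that bears it (a point fixed in the world has none). Each returns a list of dicts, best first, with "confidence" (0 to 1); they miss things now and then, are a little off and sometimes report something else, mostly with a low value. They report only what shows in the picture. A call takes as long as a camera call. They do not tell look-alikes from the thing itself.
- models.boxes_of(name, camera): "xyz" ([x, y, z] in mm, in world coordinates, good to about 4 mm: the middle of the surface that is visible of it).
- models.cut_out(name, camera): "pixels" (480x640 bool, what is visible of it).
- models.place_of(name, camera): "xyz" ([x, y, z] in mm, in world coordinates, good to about 4 mm: a listed point, or the origin of a listed thing).
The state is a dict: "time": time; "joint_pos": joint angles; "qd": joint speeds; "joint_efforts": joint torques, N m; "tool_pos": TCP position; "tcp_rot": TCP orientation; "ft_force": force on the tool from outside, world axes, zero at the start; "wrist_torque": the same for the moment, N m; "finger_gap": finger opening in mm; "grip_force": force on a finger pad.
Only numpy, scipy, OpenCV 4.12 (cv2) and the standard library are available. Lean on these libraries where they do the work, as an engineer would, in place of code of your own. Each camera call takes 0.05 s, during which the arm holds its last target. There are 200 camera calls.

## Working session

There is one attempt and no reset: what is moved stays moved. The work goes in short steps, Python scripts to look and compute and a tool call to move; the robot and the scene stay as the last step left them, time stands still between calls to the robot, and variables do not carry over. Pictures are saved under pics/ and viewed, at most 10 in all, crops included, and the job is handed in when it is done.

Besides the shell and the picture viewer there is one more tool, called after "Request:" by a JSON object that holds its "api" and its "payload". apply_moves: Moves the arm, as the interface text tells. Its arguments: {"type":"object","properties":{"rows":{"type":"array"},"fingers":{"type":"number"},"grip_force":{"type":"number"}},"required":["rows"]}

```bash
mkdir -p pics
cat > h.py <<'E'
import numpy as np, cv2
from bench import sense, eyes, job, models
def unproj(cam,uv,d):
    c=eyes.get_calibration(cam);K=np.array(c['intrinsics']);R=np.array(c['R']);t=np.array(c['t'])
    p=np.linalg.inv(K)@np.array([uv[0],uv[1],1.])*d
    return R.T@(p-t)
def proj(cam,X):
    c=eyes.get_calibration(cam);K=np.array(c['intrinsics']);R=np.array(c['R']);t=np.array(c['t'])
    p=(R@np.asarray(X,float).T).T+t; q=(K@p.T).T; return q[:,:2]/q[:,2:]
def onplane(cam,uv,z):
    c=eyes.get_calibration(cam);K=np.array(c['intrinsics']);R=np.array(c['R']);t=np.array(c['t'])
    r=R.T@np.linalg.inv(K)@np.array([uv[0],uv[1],1.]);o=-R.T@t
    return o+r*(z-o[2])/r[2]
def save(cam,n):
    p,d=eyes.snapshot(cam);cv2.imwrite(f'pics/{n}.png',p[:,:,::-1]);return p,d
E
python3 - <<'E'
from h import *
np.set_printoptions(precision=1,suppress=True)
s=sense();print(s['time'],s['tool_pos'],s['tcp_rot'],s['ft_force'])
for c in ('top','scene'):
    save(c,c+'0')
    k=eyes.get_calibration(c);print(c,-np.array(k['R']).T@k['t'],k['R'])
    for n in ('board','plate','hole0','hole1','small_tin','pin0'):
        for r in models.place_of(n,c)[:3]:print(n,np.array(r['xyz']),round(r['confidence'],2))
E
```

```text
0.0 [183.8 570.6 230.2] [-179.9   -0.   162.1] [-0.3 -1.2  0.9]
top [ 389.2  -65.4 1490.2] [[-0. -1.  0.]
 [-1.  0. -0.]
 [ 0. -0. -1.]]
plate [178.7 291.1   1.6] 0.9
plate [408.  394.9  -0.7] 0.66
plate [ 259.4 -223.     0.7] 0.63
hole0 [500.8  -6.   19.5] 0.97
hole0 [ 313.  -224.2    3.2] 0.93
hole0 [192.1 371.1  -2.9] 0.9
hole1 [500.8  -6.   19.5] 0.97
hole1 [ 313.  -224.2    3.2] 0.93
hole1 [192.1 371.1  -2.9] 0.9
pin0 [527.    2.5  21. ] 0.88
pin0 [548.9 -96.8  22.7] 0.78
scene [1557.8  -66.5  749.4] [[-0.   1.   0. ]
 [ 0.5  0.  -0.8]
 [-0.8  0.  -0.5]]
board [596.6 -34.5  -0.3] 0.9
board [493.7 218.5   0.5] 0.64
plate [174.1 294.1  -3. ] 0.94
plate [568.5 -44.2  15.7] 0.93
plate [409.7 399.5   5. ] 0.85
hole0 [404.5 451.8   0.8] 0.96
hole0 [ 517.5 -106.3   20.1] 0.94
hole0 [188.9 367.3   3.7] 0.86
hole1 [404.5 451.8   0.8] 0.96
hole1 [ 517.5 -106.3   20.1] 0.94
hole1 [188.9 367.3   3.7] 0.86
small_tin [706.5  22.3  12.8] 0.86
pin0 [526.7   2.4  22.2] 0.61
```

View pics/top0.png

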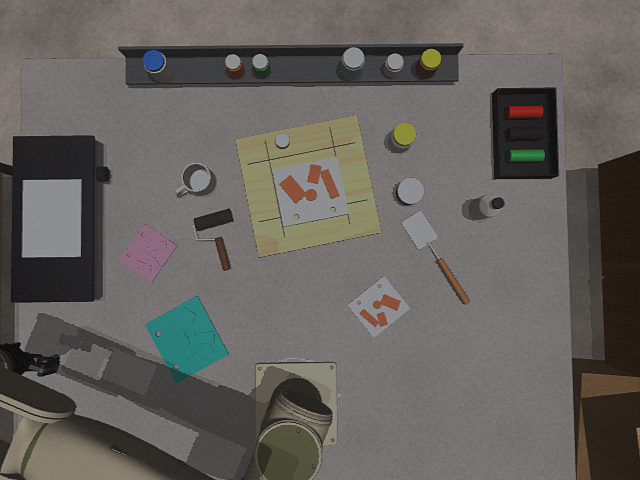

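View pics/scene0.png

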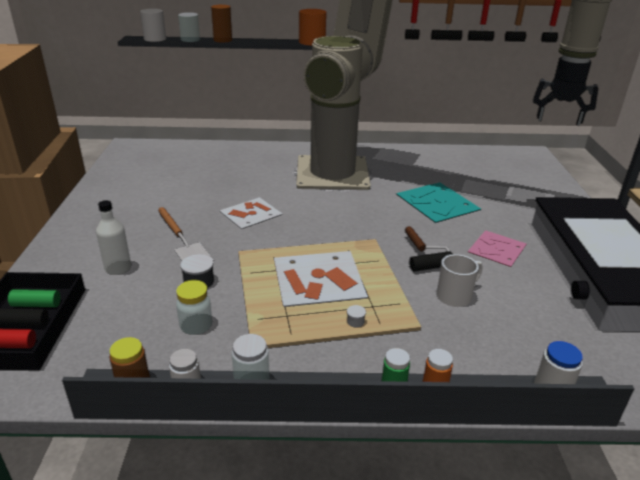

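The target is the white plate on the board, around (310,190) in the top view. The small white one at (379,306) and the pink and turquoise ones are decoys. Next I'll measure the board and plate outlines.

```bash
cat > m.py <<'E'
from h import *
from scipy.optimize import least_squares
def lines_quad(mask):
    cs,_=cv2.findContours(mask.astype(np.uint8),cv2.RETR_EXTERNAL,cv2.CHAIN_APPROX_NONE)
    c=max(cs,key=cv2.contourArea);h=cv2.convexHull(c)
    return c[:,0,:].astype(float),cv2.boxPoints(cv2.minAreaRect(h)),cv2.contourArea(h)
def fitrect(cam,mask,half,ctr,zf):
    """fit rect pose (x,y,yaw); contour points -> plane zf(local x)"""
    pts,_,_=lines_quad(mask)
    def res(p):
        c,s=np.cos(p[2]),np.sin(p[2]);r=[]
        W=np.array([onplane(cam,u,zf) for u in pts]) if np.isscalar(zf) else None
        if W is None:
            W=[]
            for u in pts:
                X=onplane(cam,u,zf(0))
                for _ in range(2):
                    lx=c*(X[0]-p[0])+s*(X[1]-p[1]);X=onplane(cam,u,zf(lx))
                W.append(X)
            W=np.array(W)
        d=W[:,:2]-p[:2];l=np.c_[c*d[:,0]+s*d[:,1],-s*d[:,0]+c*d[:,1]]-ctr
        q=np.abs(l)-half
        return np.where(q.max(1)>0,np.hypot(*np.maximum(q,0).T),q.max(1))
    return res
def measure(cam='top',tilt=True,verbose=True):
    p,d=eyes.snapshot(cam);hsv=cv2.cvtColor(p,cv2.COLOR_RGB2HSV)
    roi=np.zeros(p.shape[:2],bool)
    poly=proj(cam,np.array([[400,130,12],[790,150,12],[790,-230,12],[400,-230,12]])).astype(np.int32)
    m=roi.astype(np.uint8);cv2.fillConvexPoly(m,poly,1);roi=m>0
    wood=roi&(hsv[...,1]>60)&(hsv[...,0]>14)&(hsv[...,0]<35)
    return p,d,hsv,roi,wood
E
python3 - <<'E'
from m import *
np.set_printoptions(precision=1,suppress=True)
p,d,hsv,roi,wood=measure()
for n in ('plate','board'):
  for r in models.cut_out(n,'top')[:6]:
    k=r['pixels'];print(n,round(r['confidence'],2),k.sum(),np.argwhere(k).mean(0)[::-1])
    if n=='plate' and abs(np.argwhere(k).mean(0)-[190,310]).max()<15: np.save('pm.npy',k)
    if n=='board' and k.sum()>8000 : np.save('bm.npy',k)
for n in ('ink_tin','jar','mug','brayer','palette_knife','oil_bottle','small_tin'):
  for r in models.place_of(n,'top')[:1]:print(n,np.array(r['xyz']))
big=cv2.resize(p[105:265,225:425],(800,640),interpolation=cv2.INTER_CUBIC)[:600];cv2.imwrite('pics/crop1.png',big[:,:,::-1])
print(hsv[165:215:6,275:345:10].reshape(-1,3)[:40:3],hsv[240,300],hsv[130,300],d[240,300],d[140,320],d[205,310],d[165,310])
print(eyes.get_calibration('top')['intrinsics'])
E
```

```text
plate 0.93 1926 [378.4 306.1]
plate 0.87 4021 [186.8 338.8]
plate 0.76 1833 [147.7 252.4]
plate 0.67 3963 [310.3 191.3]
board 0.94 11149 [307.4 184.6]
ink_tin [ 563.3 -311.2   -2. ]
jar [ 708.3 -295.8   -1.9]
mug [ 708.4 -294.9    0.7]
brayer [496.1 219.   -5.6]
palette_knife [ 381.2 -399.1    0.9]
oil_bottle [ 513.5 -506.6    1. ]
small_tin [708.5  30.   14.2]
[[ 31  67 141]
 [100   5 145]
 [113   7 146]
 [108   9 145]
 [  8 154 139]
 [100  20 153]
 [  8 146 138]
 [170   6 137]
 [120   7 145]
 [100  24 157]
 [  8 148 141]
 [105  17 153]
 [102   9 145]
 [  8 159 138]] [ 30  64 140] [ 24  77 142] 1476.6473 1489.3682 1472.4016 1477.4023
[[545.9   0.  322.2]
 [  0.  545.9 232.6]
 [  0.    0.    1. ]]
```

View pics/crop1.png

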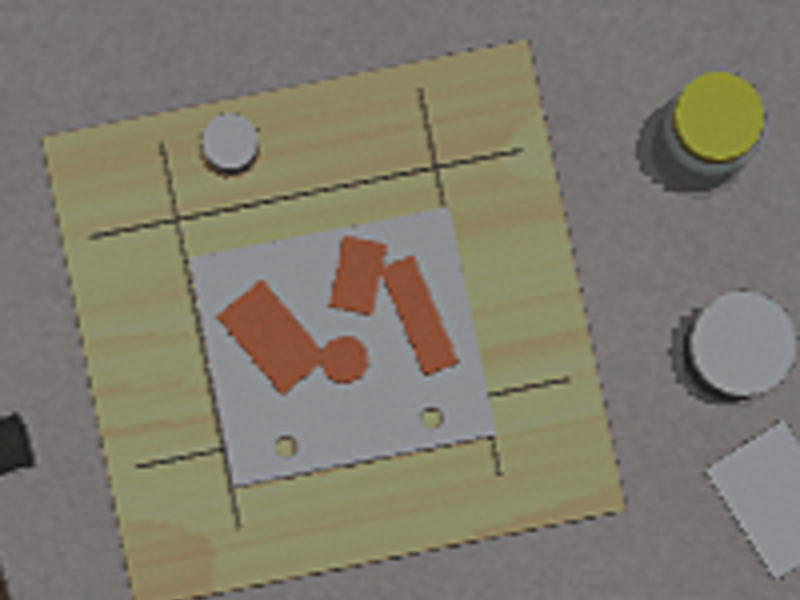

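The crop (4x, offset 225,105) shows the plate edge-parallel to the lines and mostly offset toward the robot. Now I'll fit both rectangles.

```bash
cat > fit.py <<'E'
from m import *
np.set_printoptions(precision=2,suppress=True)
def clean(mask):
    return cv2.morphologyEx(mask.astype(np.uint8),cv2.MORPH_OPEN,np.ones((3,3)))
def run(tilt,cam='top',img=None):
    p,d,hsv,roi,wood=measure(cam) if img is None else img
    # board: whole convex region, saturated or plate
    br=next((r['pixels'] for r in models.cut_out('board',cam) if r['pixels'].sum()>6000),None)
    zf=(lambda lx:17+tilt*(80-lx)/160)
    lab=(roi&((hsv[...,1]<40)|(hsv[...,0]<13))&(hsv[...,2]>110)).astype(np.uint8)
    pms=[r['pixels'] for r in models.cut_out('plate',cam)]
    c=proj(cam,np.array([[575,-40,17.]]))[0]
    pm=min(pms,key=lambda k:np.hypot(*(np.argwhere(k).mean(0)[::-1]-c)))
    bf=np.load('board.npy') if br is None else None
    out=[]
    if br is not None:
        f=fitrect(cam,clean(br),np.array([165,170]),np.array([-10,0]),12.)
        r=least_squares(f,[600,-40,-.15],loss='soft_l1',f_scale=1.5);bf=r.x;out.append(np.median(abs(r.fun)))
    f=fitrect(cam,clean(pm),np.array([80,90]),np.zeros(2),zf)
    r=least_squares(f,[575,-40,-.15],loss='soft_l1',f_scale=1.5);pf=r.x;out.append(np.median(abs(r.fun)))
    return bf,pf,out
def rel(b,p):
    c,s=np.cos(b[2]),np.sin(b[2]);d=p[:2]-b[:2];return np.array([c*d[0]+s*d[1],-s*d[0]+c*d[1],np.degrees(p[2]-b[2])])
E
python3 - <<'E'
from fit import *
for cam in ('top','scene'):
    b,p,o=run(11,cam);print(cam,b,np.degrees(b[2]),p,np.degrees(p[2]),o,'rel',rel(b,p))
    if cam=='top':np.save('board.npy',b)
    c=np.array([[-60,-50],[-60,50],[-80,-90],[-80,90]]);Rm=lambda a:np.array([[np.cos(a),-np.sin(a)],[np.sin(a),np.cos(a)]])
    print('pins',c[:2]@Rm(b[2]).T+b[:2],'plate',c@Rm(p[2]).T+p[:2])
E
```

```text
Traceback (most recent call last):
  File "fit.py", line 18, in run
    r=least_squares(f,[600,-40,-.15],loss='soft_l1',f_scale=1.5);bf=r.x;out.append(np.median(abs(r.fun)))
  File "m.py", line 12, in res
    W=np.array([onplane(cam,u,zf) for u in pts]) if np.isscalar(zf) else None
                ~~~~~~~^^^^^^^^^^
  File "h.py", line 11, in onplane
    c=eyes.get_calibration(cam);K=np.array(c['intrinsics']);R=np.array(c['R']);t=np.array(c['t'])
ValueError: time passes only in moves, steps and waits
```

```bash
python3 - <<'E'
s=open('h.py').read().replace('eyes.get_calibration(cam)','cal(cam)')
s=s.replace('def unproj','import functools\n@functools.lru_cache\ndef cal(cam): return eyes.get_calibration(cam)\ndef unproj',1)
open('h.py','w').write(s)
E
python3 - <<'E'
from fit import *
for cam in ('top','scene'):
    b,p,o=run(11,cam);print(cam,b,np.degrees(b[2]),p,np.degrees(p[2]),o,'rel',rel(b,p))
    if cam=='top':np.save('board.npy',b)
    c=np.array([[-60,-50],[-60,50],[-80,-90],[-80,90]]);Rm=lambda a:np.array([[np.cos(a),-np.sin(a)],[np.sin(a),np.cos(a)]])
    print('pins',c[:2]@Rm(b[2]).T+b[:2],'plate',c@Rm(p[2]).T+p[:2])
print(sense()['time'])
E
```

```text
top [595.6  -40.38   0.19] 10.889855111667618 [568.5  -48.     0.18] 10.395972182324662 [np.float64(2.0056745526904933), np.float64(2.059640668394806)] rel [-28.06  -2.36  -0.49]
pins [[ 546.13 -100.81]
 [ 527.24   -2.61]] plate [[ 518.5  -108.  ]
 [ 500.46   -9.65]
 [ 506.05 -150.96]
 [ 473.57   26.09]]
scene [605.45 -35.35   0.19] 10.634707793954867 [574.5  -43.69   0.18] 10.510981310928347 [np.float64(2.041731525973887), np.float64(1.310524398009889)] rel [-31.96  -2.48  -0.12]
pins [[555.71 -95.56]
 [537.25   2.72]] plate [[ 524.63 -103.79]
 [ 506.39   -5.47]
 [ 512.26 -146.77]
 [ 479.42   30.21]]
1.65
```

Request:
{"api": "apply_moves", "payload": {"rows": [[-30.6,-35,0,0,0,0],[-30.6,-35,0,0,0,0],[-30.6,-35,0,0,0,0],[-30.6,-35,0,0,0,0],[-30.6,-35,0,0,0,0]], "fingers": 85}}

```text
time: 2.28
tool_pos: [276.4, 356.3, 231.4]
tcp_rot: [180.0, 0.0, 162.2]
ft_force: [0.3, -0.4, 0.6]
finger_gap: 84.8
grip_force: 0.0
```

Request:
{"api": "apply_moves", "payload": {"rows": [[-30.6,-35,0,0,0,0],[-30.6,-35,0,0,0,0],[-30.6,-35,0,0,0,0],[-30.6,-35,0,0,0,0],[-30.6,-35,0,0,0,0]]}}

```text
time: 2.9
tool_pos: [368.4, 142.7, 231.6]
tcp_rot: [180.0, 0.1, 162.1]
ft_force: [0.5, 0.6, -0.8]
finger_gap: 84.8
grip_force: 0.0
```

Request:
{"api": "apply_moves", "payload": {"rows": [[-30.6,-35,0,0,0,0],[-30.6,-35,0,0,0,0],[-30.6,-35,0,0,0,0],[-30.6,-35,0,0,0,0],[-30.6,-35,0,0,0,0]]}}

```text
time: 3.52
tool_pos: [460.4, -71.0, 231.6]
tcp_rot: [180.0, 0.0, 162.1]
ft_force: [0.2, 1.0, -0.0]
finger_gap: 85.1
grip_force: 0.0
```

Request:
{"api": "apply_moves", "payload": {"rows": [[0,0,20,0,0,-0.126],[0,0,20,0,0,-0.126],[0,0,20,0,0,-0.126],[0,0,20,0,0,-0.125],[0,0,0,0,0,0]]}}

```text
time: 4.15
tool_pos: [458.6, -69.1, 149.7]
tcp_rot: [179.9, -0.2, -169.1]
ft_force: [-0.4, -0.2, -0.7]
finger_gap: 84.7
grip_force: 0.0
```

Request:
{"api": "apply_moves", "payload": {"rows": [[0,0,26,0,0,0],[0,0,26,0,0,0],[0,0,26,0,0,0],[0,0,26,0,0,0],[0,0,20,0,0,0]]}}

```text
time: 4.78
tool_pos: [460.4, -69.5, 27.5]
tcp_rot: [-180.0, 0.0, -169.2]
ft_force: [0.0, 0.1, 0.2]
finger_gap: 84.9
grip_force: 0.0
```

Run:
```python
from h import *
p,d=save('scene','scene1')
big=cv2.resize(p[160:340,200:440],(800,600),interpolation=cv2.INTER_CUBIC);cv2.imwrite('pics/crop2.png',big[:,:,::-1])
s=sense();print(s['tool_pos'],s['ft_force'])
```

```text
[458.70193078 -69.09585284  25.02161893] [-2.32848203  1.19132574 -1.70818327]
```

View pics/crop2.png

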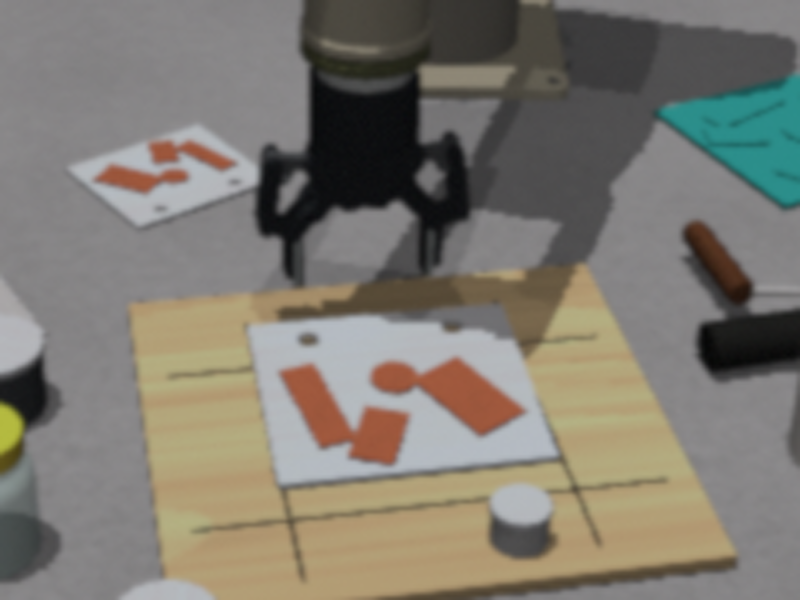

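The gripper is centred behind the plate's near edge, with fingertips at about (295,280) and (430,268) in the crop, clear of the plate. I'll lower it gently.

Request:
{"api": "apply_moves", "payload": {"rows": [[0,0,6,0,0,0],[0,0,5,0,0,0],[0,0,4,0,0,0],[0,0,2,0,0,0],[0,0,0,0,0,0]]}}

```text
time: 5.45
tool_pos: [459.9, -69.4, 10.3]
tcp_rot: [180.0, -0.0, -169.0]
ft_force: [-0.0, 0.9, -0.4]
finger_gap: 84.8
grip_force: 0.0
```

Request:
{"api": "apply_moves", "payload": {"rows": [[0,0,1,0,0,0],[0,0,1,0,0,0],[0,0,1,0,0,0],[0,0,0,0,0,0],[0,0,0,0,0,0]]}}

```text
time: 6.08
tool_pos: [459.9, -69.4, 7.3]
tcp_rot: [-180.0, -0.0, -169.0]
ft_force: [0.7, -0.5, -0.8]
finger_gap: 85.3
grip_force: 0.0
```

Request:
{"api": "apply_moves", "payload": {"rows": [[0,0,1,0,0,0],[0,0,1,0,0,0],[0,0,1,0,0,0],[0,0,1,0,0,0],[0,0,1,0,0,0]]}}

```text
time: 6.7
tool_pos: [459.8, -69.4, 2.2]
tcp_rot: [180.0, -0.0, -169.0]
ft_force: [-0.1, 0.1, -0.7]
finger_gap: 84.7
grip_force: 0.0
```

Request:
{"api": "apply_moves", "payload": {"rows": [[-3,0,0,0,0,0],[-3,0,0,0,0,0],[-3,0,0,0,0,0],[-3,0,0,0,0,0],[-2,0,0,0,0,0]]}}

```text
time: 7.32
tool_pos: [473.8, -66.7, 2.3]
tcp_rot: [-180.0, 0.0, -169.0]
ft_force: [0.3, 0.4, -0.1]
finger_gap: 85.1
grip_force: 0.0
```

Request:
{"api": "apply_moves", "payload": {"rows": [[-1,0,0,0,0,0],[-1,0,0,0,0,0],[-1,0,0,0,0,0],[-1,0,0,0,0,0],[-1,0,0,0,0,0]]}}

```text
time: 7.95
tool_pos: [478.6, -65.8, 2.3]
tcp_rot: [180.0, -0.0, -169.0]
ft_force: [-0.7, 0.0, -0.1]
finger_gap: 85.3
grip_force: 0.0
```

Request:
{"api": "apply_moves", "payload": {"rows": [[-1,0,0,0,0,0],[-1,0,0,0,0,0],[-1,0,0,0,0,0],[-1,0,0,0,0,0],[-1,0,0,0,0,0]]}}

```text
time: 8.57
tool_pos: [483.2, -64.8, 2.1]
tcp_rot: [180.0, -0.0, -169.0]
ft_force: [-1.9, -1.1, -0.8]
finger_gap: 84.8
grip_force: 0.9
```

Request:
{"api": "apply_moves", "payload": {"rows": [[-2,0.2,0,0,0,0],[-2,0.2,0,0,0,0],[-2,0.2,0,0,0,0],[-2,0.2,0,0,0,0],[-2,0.2,0,0,0,0]]}}

```text
time: 9.2
tool_pos: [493.2, -61.9, 2.3]
tcp_rot: [180.0, -0.0, -169.0]
ft_force: [-1.0, 0.2, -0.5]
finger_gap: 84.7
grip_force: 0.8
```

Run:
```python
from fit import *
b0=np.load('board.npy')
for cam in ('top','scene'):
    img=measure(cam);b,p,o=run(9,cam,img);print(cam,b,p,o,rel(b,p),rel(b0,p))
    if cam=='scene':
        big=cv2.resize(img[0][230:350,230:420],(800,505),interpolation=cv2.INTER_CUBIC);cv2.imwrite('pics/crop3.png',big[:,:,::-1])
```

```text
top [594.51 -40.89   0.2 ] [579.66 -45.11   0.2 ] [np.float64(2.821186489439441), np.float64(1.7215755393238794)] [-15.39  -1.26   0.11] [-16.55  -1.64   0.41]
scene [606.04 -34.89   0.19] [586.54 -40.27   0.19] [np.float64(3.4049203437095343), np.float64(1.0691300767549876)] [-20.17  -1.63   0.12] [-8.88  1.82  0.03]
```

View pics/crop3.png

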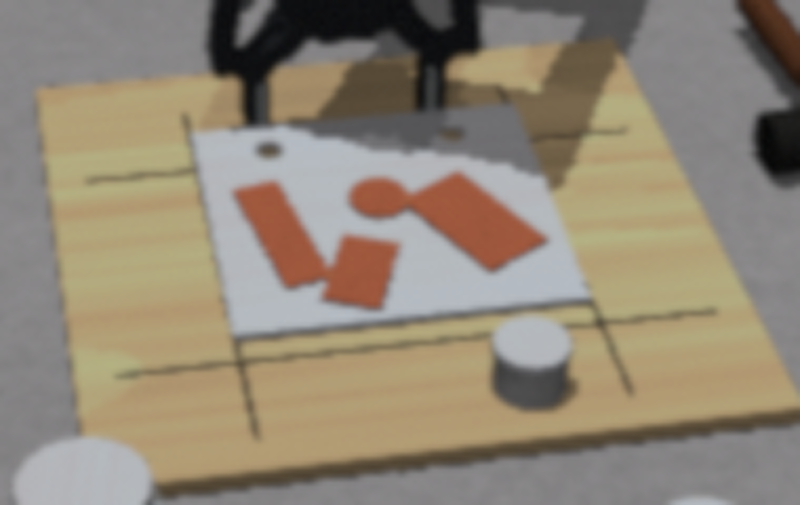

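The plate's +x edge is still about 25 px (about 17 mm) short of the cross line. Its corners are about 4 px (about 2 mm) off toward -y, and yaw is good. I'll continue with a slight +y drift.

Request:
{"api": "apply_moves", "payload": {"rows": [[-2,0.3,0,0,0,0],[-2,0.3,0,0,0,0],[-2,0.3,0,0,0,0],[-2,0.3,0,0,0,0],[-2,0.3,0,0,0,0]]}}

```text
time: 10.12
tool_pos: [502.6, -58.5, 2.2]
tcp_rot: [180.0, -0.0, -169.0]
ft_force: [-1.6, -0.2, -1.5]
finger_gap: 85.2
grip_force: 0.8
```

Run:
```python
from fit import *
b0=np.load('board.npy')
for cam in ('top','scene'):
    img=measure(cam);b,p,o=run(8,cam,img);print(cam,p,o,rel(b,p),rel(b0,p))
    if cam=='scene':
        big=cv2.resize(img[0][230:350,230:420],(800,505),interpolation=cv2.INTER_CUBIC);cv2.imwrite('pics/crop4.png',big[:,:,::-1])
```

```text
top [589.15 -41.75   0.2 ] [np.float64(2.1522793561752707), np.float64(1.9827363861346399)] [-5.63 -0.34  0.25] [-6.6  -0.13  0.39]
scene [595.57 -36.88   0.2 ] [np.float64(4.147995475042208), np.float64(1.1452371682748534)] [-10.21   0.59   0.7 ] [0.63 3.44 0.42]
```

View pics/crop4.png

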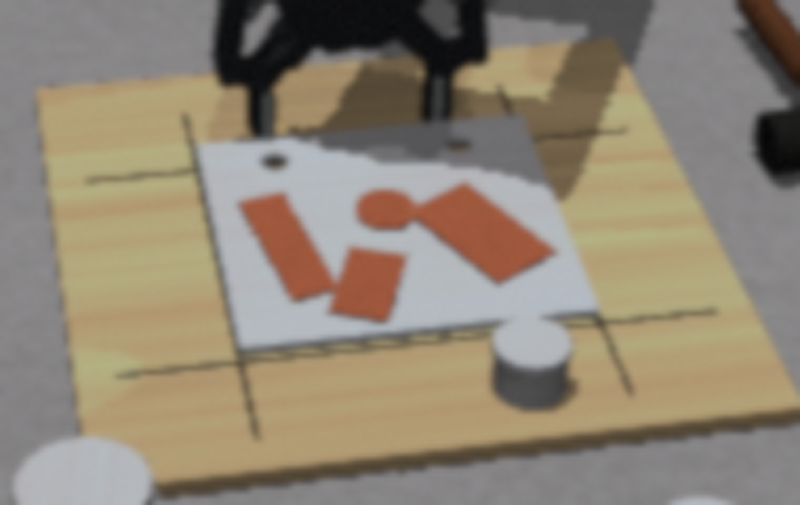

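The far edge is now about 10 px (about 6–7 mm) from the line and the sides sit on the lines. I'll push straight in small steps and watch the force.

Request:
{"api": "apply_moves", "payload": {"rows": [[-1,0,0,0,0,0],[-1,0,0,0,0,0],[-1,0,0,0,0,0],[-0.5,0,0,0,0,0],[-0.5,0,0,0,0,0]]}}

```text
time: 11.05
tool_pos: [506.6, -57.8, 2.3]
tcp_rot: [-180.0, 0.0, -169.0]
ft_force: [0.0, -0.5, -0.3]
finger_gap: 85.1
grip_force: 0.0
```

```bash
cat > look.py <<'E'
from fit import *
b=np.load('board.npy')
p,d=eyes.snapshot('top')
# heights along plate: sample depth in board frame
R=np.array(cal('top')['R']);zc=(-R.T@cal('top')['t'])[2]
def z(x,y):
    w=b[:2]+np.array([x*np.cos(b[2])-y*np.sin(b[2]),x*np.sin(b[2])+y*np.cos(b[2])])
    u=proj('top',np.array([[*w,20]]))[0].round().astype(int)
    return np.median(zc-d[u[1]-1:u[1]+2,u[0]-1:u[0]+2])
for y in (-75,-20,20,75): print(y,[round(float(z(x,y)),1) for x in (-70,-50,-20,20,60)])
print('board',[round(float(z(x,y)),1) for x,y in ((0,130),(0,-130),(120,-60))], sense()['ft_force'])
pms=[]
for cam in ('top','scene'):
    bb,p,o=run(4,cam);print(cam,rel(bb,p),rel(b,p))
E
python3 look.py
```

```text
-75 [415.7, 404.4, 377.3, 10.3, 4.8]
-20 [408.2, 409.5, 402.9, 9.9, 9.5]
20 [404.4, 409.6, 405.6, 379.8, 6.8]
75 [441.2, 435.3, 422.6, 12.5, 8.2]
board [6.9, 4.8, -1.1] [ 0.03 -0.47  0.67]
top [ 1.63  0.91 -1.77] [ 0.91  0.55 -1.64]
scene [-3.46 -0.78  0.15] [7.63 2.76 0.16]
```

The force fell to zero and the plate jumped ahead of the fingers, so it has probably dropped. I'll back off, lift and look.

Request:
{"api": "apply_moves", "payload": {"rows": [[4,0,0,0,0,0],[8,0,0,0,0,0],[10,0,0,0,0,0],[8,0,-10,0,0,0],[0,0,-40,0,0,0]]}}

```text
time: 12.02
tool_pos: [473.2, -63.1, 50.0]
tcp_rot: [179.8, -0.3, -169.1]
ft_force: [1.0, 0.7, -0.0]
finger_gap: 84.8
grip_force: 0.0
```

Request:
{"api": "apply_moves", "payload": {"rows": [[40,0,-40,0,0,0],[20,50,-20,0,0,0],[0,60,0,0,0,0],[0,60,0,0,0,0],[0,60,0,0,0,0]]}}

```text
time: 12.65
tool_pos: [373.6, 152.2, 112.5]
tcp_rot: [180.0, 0.1, -169.1]
ft_force: [1.0, 0.8, -0.8]
finger_gap: 85.0
grip_force: 0.0
```

Request:
{"api": "apply_moves", "payload": {"rows": [[0,60,0,0,0,0],[0,60,0,0,0,0],[0,0,0,0,0,0],[0,0,0,0,0,0],[0,0,0,0,0,0]]}}

```text
time: 13.28
tool_pos: [351.8, 267.4, 112.1]
tcp_rot: [-180.0, -0.0, -169.1]
ft_force: [0.2, -0.5, -0.0]
finger_gap: 85.3
grip_force: 0.0
```

```bash
python3 look.py
python3 - <<'E'
from h import *
p,d=eyes.snapshot('scene');t,_=eyes.snapshot('top')
a=cv2.resize(p[230:350,230:420],(800,505),interpolation=cv2.INTER_CUBIC)
b=cv2.resize(t[105:265,225:425],(800,640),interpolation=cv2.INTER_CUBIC)[:600]
cv2.imwrite('pics/c5.png',a[:,:,::-1]);cv2.imwrite('pics/c6.png',b[:,:,::-1])
for n in('hole0','pin0','plate','small_tin'):
  for c in('top','scene'):
    eyes.snapshot(c)
    print(n,c,[(np.round(r['xyz'],1),round(r['confidence'],2)) for r in models.place_of(n,c)[:5]])
E
```

```text
-75 [13.8, 12.5, 11.7, 8.3, 6.6]
-20 [13.0, 10.7, 9.3, 11.3, 9.8]
20 [10.6, 12.6, 10.4, 7.9, 8.7]
75 [15.8, 15.1, 13.7, 9.0, 11.2]
board [9.9, 2.9, 1.3] [ 0.31 -0.53 -0.33]
top [-1.35 -0.   -0.2 ] [-0.81  0.43 -0.17]
scene [-2.8  -0.29  0.22] [ 7.67  2.93 -0.13]
hole0 top [(array([460.3, 412.1,   0.5]), 0.94), (array([546., -96.,  10.]), 0.92), (array([ 309.3, -227.4,    2.1]), 0.82), (array([192.7, 368.6,   0. ]), 0.78), (array([596.2, -37.3,  11.1]), 0.66)]
hole0 scene [(array([ 4.031e+02,  4.488e+02, -1.000e-01]), 0.87), (array([459.1, 411.5,   0. ]), 0.87), (array([541.9, -98.7,   9.1]), 0.77), (array([525.4,   4.8,  10.8]), 0.74), (array([ 269.9, -170.1,   -2.8]), 0.64)]
pin0 top [(array([546.3, -92.5,  21.3]), 0.58), (array([706.1,  23.9,  14.7]), 0.47)]
pin0 scene [(array([525.6,   2.1,  21.1]), 0.94), (array([550.5, -95.6,  24. ]), 0.86)]
plate top [(array([407. , 396.5,   1.8]), 0.92), (array([ 260.5, -221.5,   -1.1]), 0.79), (array([598.2, -38.1,   8.7]), 0.78), (array([178.2, 291.4,   2.3]), 0.62)]
plate scene [(array([599. , -34.9,  10.7]), 0.95), (array([175.3, 295.1,  -3.1]), 0.92), (array([4.107e+02, 4.017e+02, 1.000e-01]), 0.83), (array([ 252.9, -228. ,    0.4]), 0.82)]
small_tin top [(array([706.8,  25.2,  13.1]), 0.47)]
small_tin scene [(array([707.8,  27.7,  14.6]), 0.82)]
```

View pics/c5.png

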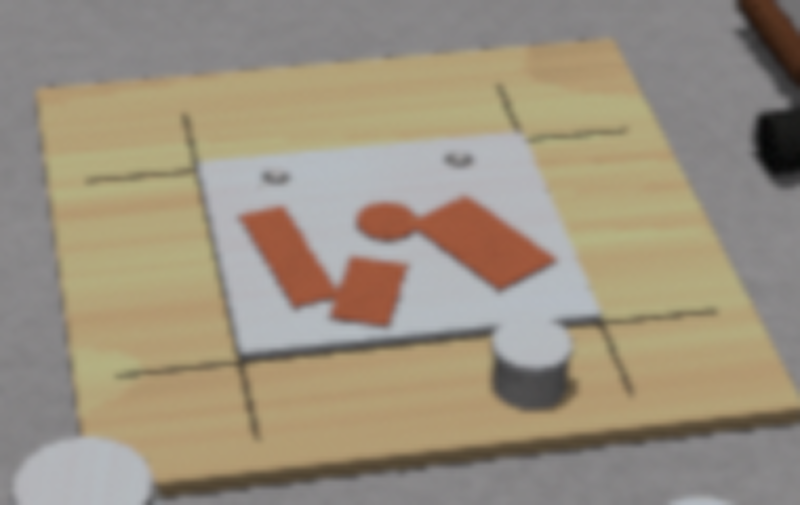

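View pics/c6.png

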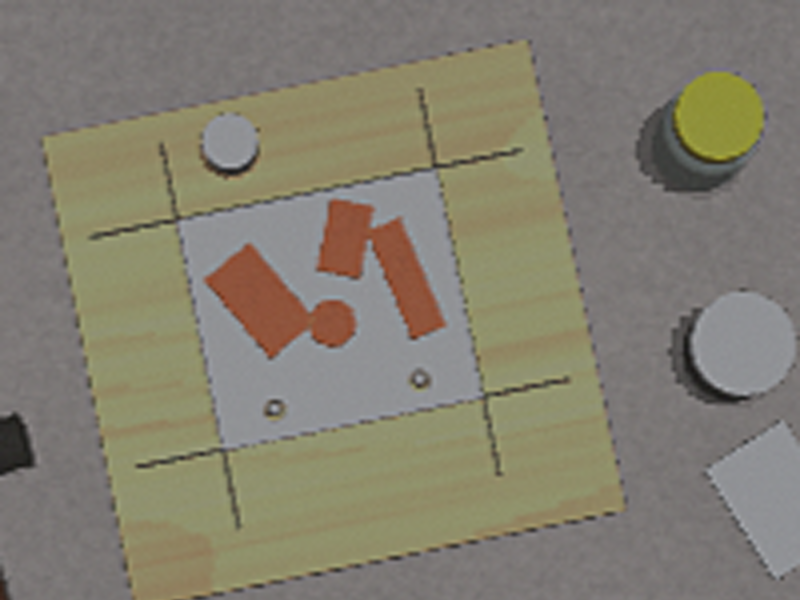

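Both pin tips show inside the holes, at (275,408) and (420,379) in the top crop, and the edges lie on the lines. Before handing in I'll check flatness by comparing the plate's height with a plane fitted to the board.

Run:
```python
from fit import *
b=np.load('board.npy');c,s=np.cos(b[2]),np.sin(b[2])
for cam in('top','scene'):
    D=np.median([eyes.snapshot(cam)[1] for _ in range(5)],0)
    def z(x,y):
        w=b[:2]+np.array([x*c-y*s,x*s+y*c]);u=proj(cam,np.array([[*w,15]]))[0].round().astype(int)
        return unproj(cam,u,D[u[1],u[0]])[2]
    bd=[(x,y) for x in range(-160,140,6) for y in range(-155,160,6) if (abs(y)>102 or x<-95) and not (x>85)]
    A=np.array([[x,y,1] for x,y in bd]);zb=np.array([z(x,y) for x,y in bd]);f=np.linalg.lstsq(A,zb,rcond=None)[0]
    pl=[(x,y) for x in range(-72,73,6) for y in range(-80,81,6) if np.hypot(x+60,abs(y)-50)>12]
    P=np.array([[x,y,1] for x,y in pl]);g=np.linalg.lstsq(P,np.array([z(x,y) for x,y in pl])-P@f,rcond=None)[0]
    print(cam,'plate height over board: mid',g[2],'at -x edge',g[2]-80*g[0],'+x',g[2]+80*g[0],'y-/+',g[2]-90*g[1],g[2]+90*g[1])
```

```text
top plate height over board: mid 5.581748281816051 at -x edge 5.234388667895332 +x 5.929107895736769 y-/+ 5.551092034265992 5.612404529366109
scene plate height over board: mid 5.524217911215729 at -x edge 5.152885954894163 +x 5.895549867537294 y-/+ 5.521739781672678 5.52669604075878
```

The plate lies flat, with its top about 5 mm above the board everywhere, so I'm handing in.

```bash
python3 -c "
from bench import job
print(job.hand_in())"
```

```text
the job is handed in; nothing more can be done
None
```

The plate was only pushed, never lifted; it now sits flat on the board with both holes over the pins, the bystanders were not touched, and the job is handed in.

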